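Push the vial row home under the sampling needle and shut the gate

ROBOT

A 7-joint arm with a two-finger parallel gripper is mounted at the origin on a cart in front of the work surface, level with it; the furniture and walls round the work are solid. World frame = base frame: x ahead of the robot, y to its left, z up, the work surface at z = 0. Lengths are in m, angles in degrees, forces in N, time in s.
With the tool pointing down it reaches from about 0.425 to 0.95 m from the base axis. Payload 4.7 kg.
Tool frame: the origin (TCP) lies at the very end of the fingers, on their centre line; the grasp point (between the pads) lies 19 mm behind it (arm.pinch_z is the distance from the TCP to the grasp point, in m); z points along the fingers, y is the line along which they close (so a half turn about z gives the same grasp; the last joint's range is limited). The gripper opens to 87 mm and grips with 3 to 60 N. Pads are 19 mm wide; open, the fingers measure 117 mm over their backs; the gripper's body (75 mm by 190 mm) begins 51 mm behind the grasp point.
Start: joints at [-70.697, 26.849, -2.785, 87.806, 1.381, 65.374, -4.715], TCP at [0.241, 0.63, 0.223] pointing down, gripper open.
Joint ranges: [-148.3, 148.3], [-19.14, 114.17], [-79.39, 73.82], [5.75, 140.21], [-59.74, 239.74], [12.07, 113.84], [-152.46, 152.46]. Speed limits (degrees/s): [147.25, 147.25, 180, 180, 180, 180, 180].

INTERFACE

Orientations are given as [roll, pitch, yaw] about the fixed x, y, z axes, in that order (R = Rz(yaw) Ry(pitch) Rx(roll)).
In Python, from cell import telemetry, viewer, arm gives the robot as it stands.
- The arm moves only by the tool send_rows, never from a script. Its argument "commands" is a list of rows, each an object of numbers: "hand": the opening, from -1 (shut) to 1 (fully open); "tx", "ty", "tz": the shift along the world's x, y, z scaled (see below); "rx", "ry", "rz": the turn, a rotation vector about the world's x, y, z scaled (see below). A call has 1 to 5 rows; each row shifts and turns the commanded pose from where the row before left it; what a row does not reach is not made up. The controller multiplies each number of a shift by 0.4 m and each number of a turn by 30 degrees. A row lasts 1/12 s, in which the tool goes at most 41.7 mm and 7.16 degrees, less where a joint would pass 70% of its speed; a pose out of reach is approached as far as the arm can. A call with a number of a shift or a turn outside -1 to 1 is refused whole. A call with a gripper value outside its range is refused whole. The fingers move at their own pace and stop on an object; the grip force is fixed at half the most. Time passes only in rows, so rows that do not move let the fingers close. It gives the time, the measured TCP pose, the force, the opening and the grip force at its end, in the units of the state.
- telemetry.get_state(): the state, without advancing time (a new reading comes with each control period).
- viewer.read_camera(name): name is "scene" or "top" or "wrist"; returns (picture, depth): 400x640x3 uint8, red, green, blue; 400x640 float32, m along the optical axis (not along the pixel's ray), 0 where there is no reading.
- viewer.camera_model(name): a dict with "intrinsics" (3x3 intrinsics, pixels), "rvec" (rotation vector, rad) and "tvec" (3), from world to camera coordinates, as OpenCV has them. Camera axes: x right, y down, z forward; pixel columns grow to the right and rows downward; lengths in m; the calibration is good to about 2 mm. The wrist camera is an equidistant fisheye: a pixel r from the principal point sees the ray r / f radians off the axis. A picture is of the moment at which its call begins: read the wrist's pose just before it. camera_model takes no time and is no camera call; for the wrist camera it gives the pose at the moment of the call.
- arm.job_done(): hands the job in; it is judged then, once.
The state is a dict: "clock": time; "q": joint angles; "qvel": joint speeds; "joint_torque": joint torques, N m; "eef_pos": TCP position; "orientation": TCP orientation; "ft_force": force on the tool from outside, world axes, zero at the start; "wrist_torque": the same for the moment, N m; "width": opening from 0.0 (shut) to 1.0 (fully open); "grasp_force": force on a finger pad.
Only numpy, scipy, OpenCV 4.12 (cv2) and the standard library are available. Lean on these libraries where they do the work, as an engineer would, in place of code of your own. Each camera call takes 0.05 s, during which the arm holds its last target. There are 200 camera calls.

TASK

Five sample vials stand in a row on the vial rail. With the fingertips behind the last vial, gently push the whole row along the rail until the first vial is home against the end stop under the needle and all five stand close up, then push the red gate fully shut behind the last one, straight across the rail. Only push: do not grip, lift or tip the vials, and leave everything else on the bench alone.

Things in the scene. Friction and masses are not known exactly. Their poses are not given: they have to be found in the camera images.
- rail: Vial rail, a fixed aluminium fixture on the bench, 270 mm long, 33 mm wide. Origin: centre of its underside. y axis: along the lane to the end stop; x: across the lane, away from the robot; z up. It stands turned by up to 0.35 rad. The slippery white lane (x = 0, y = -134 to 115 mm) has its floor 6 mm above the bench.
- lane_entry (a point): Middle of the open loading end of the lane floor (rail frame x = 0, y = -134 mm, z = 6 mm), rail axes. Two low guide ledges 24.5 mm apart, each 4 mm thick, flank the lane over its whole length; their tops are 13 mm above the bench, so fingertips at 17 mm or higher pass over them.
- stop_face (a point): Black rubber face of the dark end stop (44 mm high) on the lane's centre line (rail frame x = 0, y = 115 mm), at lane floor height, 6 mm above the bench; rail axes. With all five vials home their centres stand 11, 33, 55, 77 and 99 mm before it (towards rail -y).
- needle_tip (a point): Tip of the fixed sampling needle above the first vial's place (rail frame x = 0, y = 104 mm), 63 mm above the bench. Its guide hangs from a bracket on a dark post on the far side of the lane (rail x = 34 to 50 mm); an orange fitting on top reaches 122 mm high.
- gate_pivot (a point): Vertical hinge axis of the red retaining gate, on the robot's side of the lane (rail frame x = -48, y = -1.5 mm), 26 mm above the bench, at the gate arm's middle height; rail axes. The hub is 17 mm thick.
- gate (a joint): Angle of the red gate, rad. 0 = open: arm beside the lane, pointing to the loading end (rail -y). 1.57 = shut: straight across the lane (rail +x), 3.5 mm behind the last of five homed vials. Shuts counter-clockwise seen from above; a stop at each end; stays where left (friction under 1 N at the arm). A row not home is in its way.
- gate_arm (a point): Point on the gate arm, 48 mm from its pivot, 26 mm above the bench; moves with the gate. Its y axis points along the arm to the pivot, its x axis the way the arm moves when shutting. The arm is 6 mm thick, reaches 72 mm from the pivot, stands 18 to 34 mm above the bench and ends in an upright red pin 9 mm thick, up to 40 mm high.
- gate_peg (a point): Top of the steel peg on the far side of the lane (9 mm thick, 33 mm high; rail frame x = 24.5, y = 6.5 mm) against which the end of the shut gate rests; rail axes.
- vial_a: Screw-cap sample vial, clear glass with black cap, 22 mm diameter, 51 mm tall, about 30 g. Origin: centre of its underside, which stands on the lane 6 mm above the bench; z up. One of the five in the row; their order in the row varies.
- vial_b: Screw-cap sample vial, clear glass with white cap, 22 mm diameter, 51 mm tall, about 30 g. Origin: centre of its underside, which stands on the lane 6 mm above the bench; z up. One of the five in the row; their order in the row varies.
- vial_c: Screw-cap sample vial, amber-brown glass with black cap, 22 mm diameter, 51 mm tall, about 30 g. Origin: centre of its underside, which stands on the lane 6 mm above the bench; z up. One of the five in the row; their order in the row varies.
- vial_d: Screw-cap sample vial, clear glass with light-blue cap, 22 mm diameter, 51 mm tall, about 30 g. Origin: centre of its underside, which stands on the lane 6 mm above the bench; z up. One of the five in the row; their order in the row varies.
- vial_e: Screw-cap sample vial, clear glass with black cap, 22 mm diameter, 51 mm tall, about 30 g. Origin: centre of its underside, which stands on the lane 6 mm above the bench; z up. One of the five in the row; their order in the row varies.
- flask_50: Conical flask with red stopper, 63 mm wide, 107 mm tall. Origin: centre of its underside. A bystander, to be left alone.
- fittings_box: Open blue parts box, 70 x 110 x 25 mm. Origin: centre of its underside. A bystander, to be left alone.
- lab_timer: White lab timer, 37 x 66 x 62 mm. Origin: centre of its underside. A bystander, to be left alone.
- beaker_100: Glass beaker, 54 mm wide, 68 mm tall. Origin: centre of its underside. A bystander, to be left alone.
- screwdriver_a: Screwdriver with red handle lying on the bench, 188 mm long. Origin: centre of its underside. A bystander, to be left alone.

How it is judged (in metres and radians):
On the way, in this order (a step that is already met when the one before it is completed fails the run):
1. the row of five vials is pushed home against the end stop (y of each of vial_a, vial_b, vial_c, vial_d, vial_e in the frame of rail above 0.012 m and x of vial_a in the frame of rail between -0.006 and 0.006 m and x of vial_b in the frame of rail between -0.006 and 0.006 m and x of vial_c in the frame of rail between -0.006 and 0.006 m and x of vial_d in the frame of rail between -0.006 and 0.006 m and x of vial_e in the frame of rail between -0.006 and 0.006 m and value of joint gate below 1.2 rad), for 0.1 s.
2. the gate is swung shut behind the last vial (value of joint gate above 1.5 rad), for 0.2 s.
At the end, for the whole second after the job is handed in: All five vials stand upright (within 0.1 rad), at rest, on the lane with the row home: the last one no more than 4 mm short of where a tight row puts it (every centre at most 103 mm before the stop face and within 6 mm of the lane's centre line); the gate is shut to more than 1.5 rad (y of each of vial_a, vial_b, vial_c, vial_d, vial_e in the frame of rail above 0.012 m and x of vial_a in the frame of rail between -0.006 and 0.006 m and x of vial_b in the frame of rail between -0.006 and 0.006 m and x of vial_c in the frame of rail between -0.006 and 0.006 m and x of vial_d in the frame of rail between -0.006 and 0.006 m and x of vial_e in the frame of rail between -0.006 and 0.006 m and z of each of vial_a, vial_b, vial_c, vial_d, vial_e in the frame of rail below 0.01 m and angle between each of vial_a, vial_b, vial_c, vial_d, vial_e's own z axis and vertical below 0.1 rad and linear speed of each of vial_a, vial_b, vial_c, vial_d, vial_e below 0.01 m/s and value of joint gate above 1.5 rad); the robot touches nothing.
It fails at once if a vial is lifted off the lane (more than 10 mm) (z of any of vial_a, vial_b, vial_c, vial_d, vial_e in the frame of rail above 0.016 m).
It fails at once if a vial is tipped (more than 0.4 rad) (angle between any of vial_a, vial_b, vial_c, vial_d, vial_e's own z axis and vertical above 0.4 rad).
It fails at once if a vial is squeezed or shoved hard (over 35 N from the fingers) (contact force between the fingers and vial_a above 35 N or contact force between the fingers and vial_b above 35 N or contact force between the fingers and vial_c above 35 N or contact force between the fingers and vial_d above 35 N or contact force between the fingers and vial_e above 35 N).
It fails at once if the flask, beaker, parts box, timer or screwdriver is moved (more than 15 mm) (distance of any of flask_50, fittings_box, lab_timer, beaker_100, screwdriver_a from where it was at the start of the episode above 0.015 m).
It also fails if it takes over 51 s, if anything falls off the work surface, if the arm or the gripper's body presses on something with over 40 N, if the wrist force passes 120 N, or if a joint passes its speed limit or range.

## Working session

There is one attempt and no reset: what is moved stays moved. The work goes in short steps, Python scripts to look and compute and a tool call to move; the robot and the scene stay as the last step left them, time stands still between calls to the robot, and variables do not carry over. Pictures are saved under pics/ and viewed, at most 14 in all, crops included, and the job is handed in when it is done.

Besides the shell and the picture viewer there is one more tool, called by a JSON object that holds its "fn" and its "kwargs". send_rows: Moves the arm, as the interface text tells. Its arguments: {"type":"object","properties":{"commands":{"type":"array"}},"required":["commands"]}

```bash
mkdir -p pics; ls; cat > h.py <<'E'
import numpy as np, cv2
from cell import telemetry, viewer, arm
def cam(n):
    p,d=viewer.read_camera(n); m=viewer.camera_model(n)
    R=cv2.Rodrigues(np.array(m["rvec"],float))[0]; return p,d,np.array(m["intrinsics"]),R,np.array(m["tvec"],float).ravel()
def save(n,p): cv2.imwrite("pics/"+n,cv2.cvtColor(p,cv2.COLOR_RGB2BGR))
def cloud(d,K,R,t):
    v,u=np.mgrid[:d.shape[0],:d.shape[1]]
    P=np.stack([(u-K[0,2])/K[0,0]*d,(v-K[1,2])/K[1,1]*d,d],-1)
    return (P-t)@R
def proj(P,K,R,t):
    c=np.atleast_2d(P)@R.T+t; q=c@K.T; return q[:,:2]/q[:,2:]
E
python3 - <<'E'
from h import *
s=telemetry.get_state(); print(s["clock"],s["eef_pos"],s["orientation"],s["width"])
for n in("top","scene"):
    p,d,K,R,t=cam(n); save(n+"0.png",p); np.savez(n+"0.npz",p=p,d=d,K=K,R=R,t=t); print(n,K[0,0],-R.T@t,R[2])
E
```

```text
pics
0.0 [0.24120475 0.62977446 0.22149861] [-1.79886768e+02  4.66932105e-03  1.59045807e+02] 0.9986134278923737
top 428.04922389561807 [ 0.32331472 -0.23088816  1.25765581] [ 0.13313958  0.00178883 -0.99109568]
scene 503.7175599046829 [-0.30110227 -0.75748441  0.95287184] [ 0.61922396  0.39093879 -0.68097618]
```

View pics/top0.png

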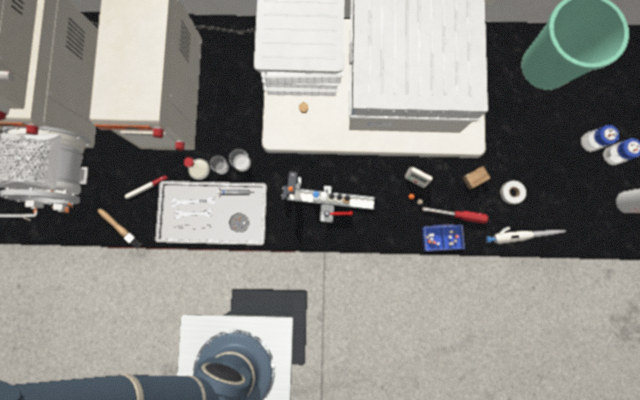

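View pics/scene0.png

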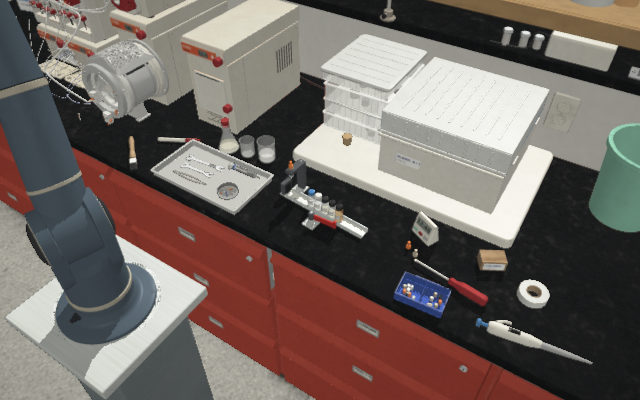

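The top view shows the rail at about (283–375, 180–208), with the end stop on the left, the gate hub near (326, 213) and the gate arm pointing right. The scene view shows the row between the stop (290,180) and the loading end (365,232). I'll measure next.

```bash
python3 - <<'E'
from h import *
for n,box in(("top",(270,165,390,235)),("scene",(270,150,380,245))):
    z=np.load(n+"0.npz"); p,d=z["p"],z["d"]; x0,y0,x1,y1=box
    c=cv2.resize(p[y0:y1,x0:x1],None,fx=6,fy=6,interpolation=cv2.INTER_CUBIC); save(n+"_crop.png",c)
    P=cloud(d,z["K"],z["R"],z["t"])
    m=np.zeros(d.shape,bool); m[y0:y1,x0:x1]=True; m&=d>0
    print(n,"bench z",np.median(P[m][:,2]))
    w=m&(p.min(-1)>120)&(P[...,2]>0.001)&(P[...,2]<.02)
    # largest component
    k,l,st,_=cv2.connectedComponentsWithStats(w.astype(np.uint8)); i=1+np.argmax(st[1:,4]); q=P[l==i]
    r=cv2.minAreaRect((q[:,:2]*1000).astype(np.float32)); print(st[i],r,np.median(q[:,2]))
    red=m&(p[...,0]>120)&(p[...,1]<70)&(p[...,2]<70)&(P[...,2]>.01)&(P[...,2]<.06); q=P[red]; print("red",len(q),q.mean(0),q.min(0),q.max(0))
    if len(q)>5: print(cv2.minAreaRect((q[:,:2]*1000).astype(np.float32)))
E
```

```text
top bench z -0.0015711534156713405
[289 177  85  39 661] ((487.11444091796875, -263.771484375), (247.58218383789062, 91.02005004882812), 74.6632308959961) 0.005444885692428744
red 40 [ 0.45089629 -0.29683727  0.03220674] [ 0.44869675 -0.32145638  0.02499896] [ 0.45564528 -0.26979855  0.03873822]
((450.5970764160156, -295.7562561035156), (6.177008152008057, 52.01706314086914), 4.340907096862793)
scene bench z 0.002661947736210567
[284 184  51  37 489] ((515.51318359375, -217.0323486328125), (172.820068359375, 70.728759765625), 82.27787017822266) 0.008447078912004323
red 101 [ 0.44960301 -0.29141543  0.02914559] [ 0.44580378 -0.32226785  0.01868559] [ 0.45427529 -0.25858696  0.04277918]
((449.8302001953125, -290.38592529296875), (6.673383712768555, 63.5045166015625), 3.215416193008423)
```

View pics/top_crop.png

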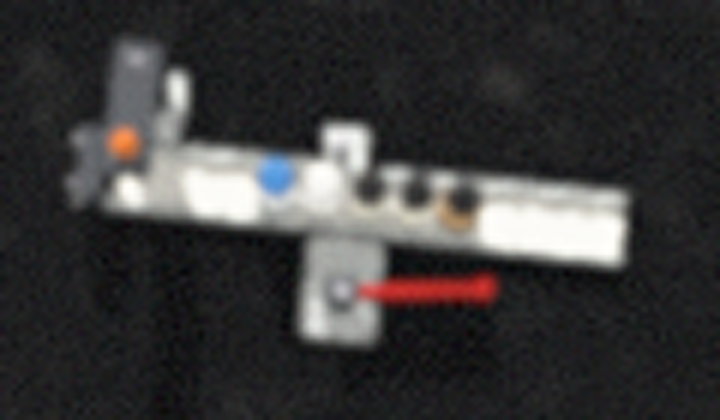

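View pics/scene_crop.png

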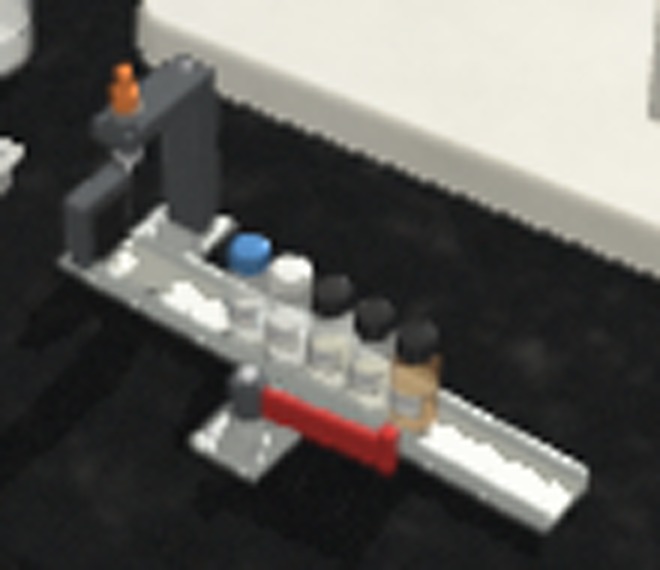

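```bash
cat >> h.py <<'E'
def rail(pose,P):
    x,y,a=pose; c,s=np.cos(a),np.sin(a); P=np.atleast_2d(P).astype(float)
    return np.c_[x+c*P[:,0]-s*P[:,1],y+s*P[:,0]+c*P[:,1],P[:,2]]
E
python3 - <<'E'
from h import *
from scipy.optimize import least_squares as ls
L={"top":((270,165),[((627,265),(-.0165,-.135,.013)),((630,190),(.0165,-.135,.013)),((105,210),(-.0165,.135,.008)),((124,143),(0,.104,.12)),((342,290),(-.048,-.0015,.035))]),
"scene":((270,150),[((590,470),(.0165,-.135,.013)),((548,520),(-.0165,-.135,.013)),((124,68),(0,.104,.122)),((247,372),(-.048,-.0015,.037)),((62,262),(-.0165,.135,.008))])}
def res(p,names=("top","scene")):
    o=[]
    for n in names:
        z=np.load(n+"0.npz"); off,l=L[n]
        uv=np.array([np.array(a[0])/6+off-.5+.5/6 for a in l]); o.append(proj(rail(p,[a[1] for a in l]),z["K"],z["R"],z["t"])-uv)
    return np.concatenate(o).ravel()
for ns in(("top",),("scene",),("top","scene")):
    r=ls(res,[.5,-.25,-.1],args=(ns,),loss="soft_l1",x_scale=[.1,.1,.1]); print(ns,r.x,np.round(r.fun.reshape(-1,2),1).tolist())
p=r.x
print(rail(p,[(0,-.134,.006),(0,.115,.006),(-.048,-.0015,.026),(0,0,0)]).round(4))
# caps at z .057 from top
z=np.load("top0.npz")
for c in [(276,175),(322,183),(370,188),(416,192),(463,200)]:
    uv=np.array(c)/6+(270,165)-.5; ray=z["R"].T@np.linalg.inv(z["K"])@np.r_[uv,1]; C=-z["R"].T@z["t"]; w=C+ray*(.057-C[2])/ray[2]
    a=p[2]; d=w[:2]-p[:2]; print("cap rail xy",round(np.cos(a)*d[0]+np.sin(a)*d[1],4),round(-np.sin(a)*d[0]+np.cos(a)*d[1],4),w.round(3))
for n in("top","scene"):
    z=np.load(n+"0.npz"); P=cloud(z["d"],z["K"],z["R"],z["t"]); x0,y0=L[n][0]; q=z["p"]
    m=(q[...,0]>110)&(q[...,1]<70)&(q[...,2]<70)&(P[...,2]>.01)&(P[...,2]<.06); m[:y0]=0;m[:,:x0]=0;m[y0+85:]=0;m[:,x0+100:]=0
    b=P[m][:,:2]; f=cv2.fitLine(b.astype(np.float32),cv2.DIST_HUBER,0,.01,.01).ravel(); g=np.degrees(np.arctan2(f[1],f[0])); 
    dirn=(f[:2] if f[1]<0 else -f[:2]); ang=np.arctan2(dirn[1],dirn[0])-(p[2]-np.pi/2); print(n,len(b),"gate",ang,b[b[:,1].argmin()],b.mean(0))
E
```

```text
('top',) [ 0.49779705 -0.25583172 -0.0736798 ] [[-0.3, -0.8], [0.1, 0.6], [-4.9, -0.4], [0.6, 0.2], [0.9, 0.4]]
('scene',) [ 0.49767722 -0.25267596 -0.09138632] [[0.1, 0.1], [-0.3, -0.6], [0.2, 0.4], [0.3, 1.1], [-0.3, -1.3]]
('top', 'scene') [ 0.4971903  -0.25414237 -0.08196782] [[-1.0, -0.3], [-0.5, 1.1], [-5.5, -0.6], [-0.0, 0.1], [0.2, 0.6], [0.7, 0.2], [0.5, -0.5], [0.3, 0.9], [0.8, 1.5], [-0.3, -0.7]]
[[ 0.4862 -0.3877  0.006 ]
 [ 0.5066 -0.1395  0.006 ]
 [ 0.4492 -0.2517  0.026 ]
 [ 0.4972 -0.2541  0.    ]]
cap rail xy 0.0025 0.0363 [ 0.503 -0.218  0.057]
cap rail xy 0.0011 0.0143 [ 0.499 -0.24   0.057]
cap rail xy 0.0011 -0.0085 [ 0.498 -0.263  0.057]
cap rail xy 0.0015 -0.0303 [ 0.496 -0.284  0.057]
cap rail xy 0.0001 -0.0528 [ 0.493 -0.307  0.057]
top 41 gate 0.1383395871634101 [ 0.45241721 -0.32408215] [ 0.45093339 -0.29750178]
scene 102 gate 0.11290652365633003 [ 0.44841292 -0.32226785] [ 0.44963914 -0.2916928 ]
```

{"fn": "send_rows", "kwargs": {"commands": [{"hand": -1, "tx": 0.05, "ty": -0.086, "tz": 0, "rx": 0, "ry": 0, "rz": -0.22}, {"hand": -1, "tx": 0.05, "ty": -0.086, "tz": 0, "rx": 0, "ry": 0, "rz": -0.22}, {"hand": -1, "tx": 0.05, "ty": -0.086, "tz": 0, "rx": 0, "ry": 0, "rz": -0.22}, {"hand": -1, "tx": 0.05, "ty": -0.086, "tz": 0, "rx": 0, "ry": 0, "rz": -0.22}, {"hand": -1, "tx": 0.05, "ty": -0.086, "tz": 0, "rx": 0, "ry": 0, "rz": -0.22}]}}

```text
clock: 0.52
eef_pos: [0.3419, 0.4564, 0.2222]
orientation: [-180.0, 0.0, 125.7]
ft_force: [0.3, 0.5, 0.6]
width: 0.708
grasp_force: 0.0
```

{"fn": "send_rows", "kwargs": {"commands": [{"hand": -1, "tx": 0.05, "ty": -0.086, "tz": 0, "rx": 0, "ry": 0, "rz": -0.22}, {"hand": -1, "tx": 0.05, "ty": -0.086, "tz": 0, "rx": 0, "ry": 0, "rz": -0.22}, {"hand": -1, "tx": 0.05, "ty": -0.086, "tz": 0, "rx": 0, "ry": 0, "rz": -0.22}, {"hand": -1, "tx": 0.05, "ty": -0.086, "tz": 0, "rx": 0, "ry": 0, "rz": -0.22}, {"hand": -1, "tx": 0.05, "ty": -0.086, "tz": 0, "rx": 0, "ry": 0, "rz": -0.22}]}}

```text
clock: 0.93
eef_pos: [0.4418, 0.2844, 0.2224]
orientation: [-180.0, 0.0, 92.7]
ft_force: [0.5, -0.5, 0.7]
width: 0.326
grasp_force: 0.0
```

{"fn": "send_rows", "kwargs": {"commands": [{"hand": -1, "tx": 0.05, "ty": -0.086, "tz": 0, "rx": 0, "ry": 0, "rz": -0.22}, {"hand": -1, "tx": 0.05, "ty": -0.086, "tz": 0, "rx": 0, "ry": 0, "rz": -0.1}, {"hand": -1, "tx": 0, "ty": -0.1, "tz": 0, "rx": 0, "ry": 0, "rz": 0}, {"hand": -1, "tx": 0, "ty": -0.1, "tz": 0, "rx": 0, "ry": 0, "rz": 0}, {"hand": -1, "tx": 0, "ty": -0.1, "tz": 0, "rx": 0, "ry": 0, "rz": 0}]}}

```text
clock: 1.35
eef_pos: [0.481, 0.0955, 0.2222]
orientation: [-180.0, 0.0, 83.4]
ft_force: [-0.3, -0.3, -0.4]
width: 0.021
grasp_force: 0.0
```

{"fn": "send_rows", "kwargs": {"commands": [{"hand": -1, "tx": 0, "ty": -0.1, "tz": 0, "rx": 0, "ry": 0, "rz": 0}, {"hand": -1, "tx": 0, "ty": -0.1, "tz": 0, "rx": 0, "ry": 0, "rz": 0}, {"hand": -1, "tx": 0, "ty": -0.1, "tz": 0, "rx": 0, "ry": 0, "rz": 0}, {"hand": -1, "tx": 0, "ty": -0.1, "tz": 0, "rx": 0, "ry": 0, "rz": 0}, {"hand": -1, "tx": 0, "ty": -0.1, "tz": 0, "rx": 0, "ry": 0, "rz": 0}]}}

```text
clock: 1.77
eef_pos: [0.4807, -0.1042, 0.2225]
orientation: [180.0, -0.0, 83.5]
ft_force: [0.9, 0.1, 0.3]
width: 0.009
grasp_force: 0.0
```

{"fn": "send_rows", "kwargs": {"commands": [{"hand": -1, "tx": 0, "ty": -0.1, "tz": 0, "rx": 0, "ry": 0, "rz": 0.06}, {"hand": -1, "tx": 0, "ty": -0.1, "tz": 0, "rx": 0, "ry": 0, "rz": 0}, {"hand": -1, "tx": 0, "ty": -0.1, "tz": 0, "rx": 0, "ry": 0, "rz": 0}, {"hand": -1, "tx": 0, "ty": -0.1, "tz": 0, "rx": 0, "ry": 0, "rz": 0}, {"hand": -1, "tx": 0, "ty": -0.1, "tz": 0, "rx": 0, "ry": 0, "rz": 0}]}}

```text
clock: 2.18
eef_pos: [0.4809, -0.304, 0.2223]
orientation: [-180.0, -0.0, 85.3]
ft_force: [0.7, 0.4, 0.6]
width: 0.005
grasp_force: 0.0
```

{"fn": "send_rows", "kwargs": {"commands": [{"hand": -1, "tx": 0, "ty": -0.1, "tz": 0, "rx": 0, "ry": 0, "rz": 0}, {"hand": -1, "tx": 0, "ty": -0.06, "tz": 0, "rx": 0, "ry": 0, "rz": 0}, {"hand": -1, "tx": 0, "ty": 0, "tz": 0, "rx": 0, "ry": 0, "rz": 0}]}}

```text
clock: 2.43
eef_pos: [0.4789, -0.3729, 0.2225]
orientation: [-179.9, 0.3, 84.8]
ft_force: [-0.1, -0.4, 1.2]
width: 0.007
grasp_force: 0.0
```

```bash
python3 - <<'E'
from h import *
s=telemetry.get_state(); print(s["eef_pos"],s["orientation"])
p,d,K,R,t=cam("wrist"); save("w1.png",p); np.savez("w1.npz",p=p,d=d,K=K,R=R,t=t); print(K,-R.T@t,R)
E
```

```text
[ 0.47892762 -0.37291486  0.22251377] [-179.94627603    0.27327016   84.76199847]
[[309.70691629   0.         320.37931281]
 [  0.         309.70691629 195.77107981]
 [  0.           0.           1.        ]] [ 0.48530418 -0.29586898  0.38421396] [[ 0.99612079 -0.08795036 -0.00284829]
 [-0.08392883 -0.95930458  0.26961209]
 [-0.02644486 -0.26832716 -0.9629648 ]]
```

View pics/w1.png

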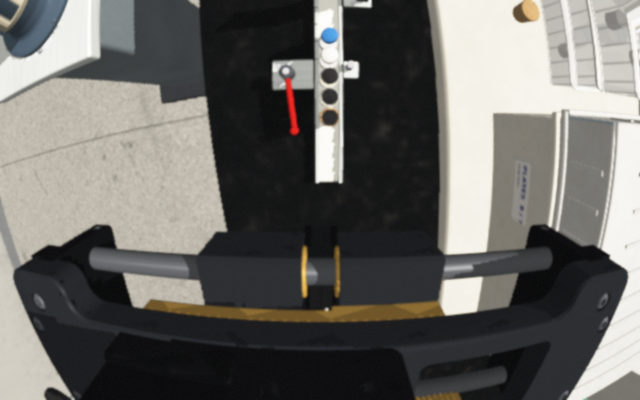

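The wrist view shows the loading end at about (315–343, 183), with caps at (330, 118) amber, (330, 97), (330, 75), (330, 53) and (329, 36). The gate runs from (286, 72) to (294, 130). Next I'll rectify this into the rail frame to refine the pose.

```bash
cat >> h.py <<'E'
def fproj(P,K,R,t):
    c=np.atleast_2d(P)@R.T+t; r=np.hypot(c[:,0],c[:,1]); th=np.arctan2(r,c[:,2]); k=th/np.maximum(r,1e-9)
    return np.c_[K[0,0]*k*c[:,0]+K[0,2],K[1,1]*k*c[:,1]+K[1,2]]
def ortho(pose,z,h,x=(-.07,.05),y=(-.145,.055),s=.0004):
    X,Y=np.meshgrid(np.arange(x[0],x[1],s),np.arange(y[1],y[0],-s))
    uv=fproj(rail(pose,np.c_[X.ravel(),Y.ravel(),np.full(X.size,h)]),z["K"],z["R"],z["t"]).astype(np.float32)
    return cv2.remap(z["p"],uv[:,0].reshape(X.shape),uv[:,1].reshape(X.shape),cv2.INTER_CUBIC)
E
python3 - <<'E'
from h import *
z=np.load("w1.npz"); pose=(.4972,-.2541,-.082)
ims=[]
for h in(.013,.034,.057):
    im=ortho(pose,z,h).copy()
    for gx in(-.048,0): cv2.line(im,(int((gx+.07)/.0004),0),(int((gx+.07)/.0004),500),(0,255,0),1)
    for gy in(-.135,-.0015): cv2.line(im,(0,int((.055-gy)/.0004)),(300,int((.055-gy)/.0004)),(0,255,0),1)
    ims.append(im)
save("o1.png",np.hstack(ims)[:,:800]); print(np.hstack(ims).shape)
print("tcp px",fproj([[.4789,-.3729,.2225]],z["K"],z["R"],z["t"]))
E
```

```text
(500, 900, 3)
tcp px [[321.86611821 249.31545118]]
```

View pics/o1.png

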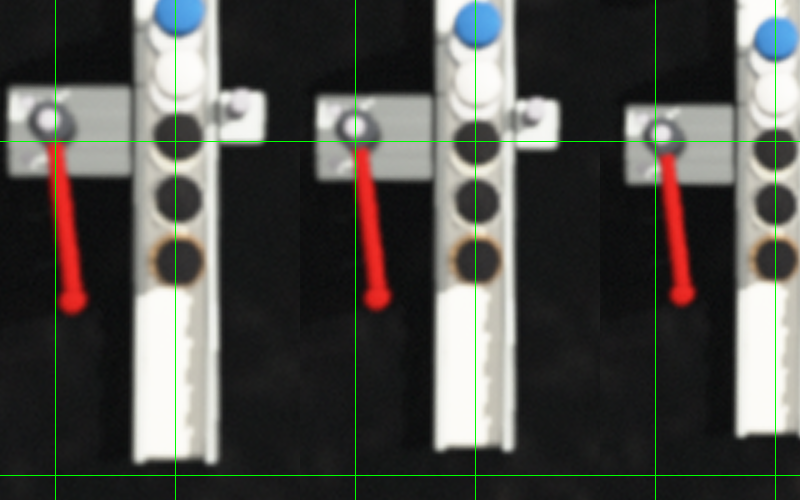

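Measured in the rail frame, everything except y agrees to within 1 mm. The 5 mm y offset comes from the arm still settling when I read the camera. I'll retake it with the arm at rest and measure the offsets.

{"fn": "send_rows", "kwargs": {"commands": [{"hand": -1, "tx": 0, "ty": 0, "tz": 0, "rx": 0, "ry": 0, "rz": 0}, {"hand": -1, "tx": 0, "ty": 0, "tz": 0, "rx": 0, "ry": 0, "rz": 0}, {"hand": -1, "tx": 0, "ty": 0, "tz": 0, "rx": 0, "ry": 0, "rz": 0}]}}

```text
clock: 2.73
eef_pos: [0.482, -0.3645, 0.2224]
orientation: [-180.0, -0.1, 85.4]
ft_force: [0.2, 0.5, 0.1]
width: 0.005
grasp_force: 0.0
```

```bash
python3 - <<'E'
from h import *
m=viewer.camera_model("wrist"); p,d=viewer.read_camera("wrist"); s=telemetry.get_state(); print(s["eef_pos"],s["orientation"])
R=cv2.Rodrigues(np.array(m["rvec"],float))[0]; np.savez("w2.npz",p=p,d=d,K=m["intrinsics"],R=R,t=np.ravel(m["tvec"]))
z=np.load("w2.npz"); pose=(.4972,-.2541,-.082)
im=ortho(pose,z,.013).astype(int); g=im.min(-1)
col=lambda x:int((x+.07)/.0004)
# loading end: white->dark along lane centre
strip=g[:,col(-.008):col(.004)].mean(1); i=np.argmin(np.diff(strip[400:]))+400; print("end y mm",55-(i+1)*.4)
for y in(-.12,-.09,-.03,.03):
    r=g[int((.055-y)/.0004)-5:int((.055-y)/.0004)+5].mean(0); dd=np.diff(r); print(y,"left",(np.argmax(dd[col(-.03):col(-.008)])+col(-.03)+1)*.4-70,"right",(np.argmin(dd[col(.01):col(.03)])+col(.01)+1)*.4-70)
for h in(.04,.026):
    im=ortho(pose,z,h).astype(int); red=(im[...,0]>130)&(im[...,1]<80)&(im[...,2]<80); v,u=np.nonzero(red)
    print("red",h,"tip y",55-.4*v.max(),"tip x",u[v>v.max()-20].mean()*.4-70, "top y",55-.4*v.min(),u[v<v.min()+15].mean()*.4-70, np.polyfit(v,u,1)[0])
im=ortho(pose,z,.057); g=cv2.cvtColor(im,cv2.COLOR_RGB2GRAY); c=cv2.HoughCircles(cv2.GaussianBlur(g,(5,5),0),cv2.HOUGH_GRADIENT,1,35,param1=80,param2=14,minRadius=17,maxRadius=30)
print(np.round(np.c_[c[0,:,0]*.4-70,55-c[0,:,1]*.4,c[0,:,2]*.4],1))
E
```

```text
[ 0.4820204  -0.36469501  0.22251048] [ 1.79990266e+02 -6.33886251e-02  8.53867027e+01]
end y mm -132.20000000000002
-0.12 left -16.799999999999997 right 16.400000000000006
-0.09 left -16.799999999999997 right 17.200000000000003
-0.03 left -16.4 right 16.80000000000001
0.03 left -16.799999999999997 right 16.400000000000006
red 0.04 tip y -71.80000000000001 tip x -38.99277108433735 top y -7.800000000000004 -45.11397849462365 0.11171112018346763
red 0.026 tip y -73.4 tip x -40.23231850117096 top y -6.600000000000001 -46.68659793814433 0.11284932077875426
[[  0.6  35.2   8.9]
 [  0.2 -30.4   8.2]
 [ -0.6  -8.4   8.7]
 [  0.2 -53.6   9.1]
 [-45.4  -4.4   8.9]
 [ -0.2  13.6   9.4]
 [ 22.2  -0.4   9.8]]
```

{"fn": "send_rows", "kwargs": {"commands": [{"hand": -1, "tx": 0.0168, "ty": 0.0185, "tz": -0.08, "rx": 0, "ry": 0, "rz": 0}, {"hand": -1, "tx": 0, "ty": 0, "tz": -0.09, "rx": 0, "ry": 0, "rz": 0}, {"hand": -1, "tx": 0, "ty": 0, "tz": -0.09, "rx": 0, "ry": 0, "rz": 0}, {"hand": -1, "tx": 0, "ty": 0, "tz": -0.08, "rx": 0, "ry": 0, "rz": 0}, {"hand": -1, "tx": 0, "ty": 0, "tz": 0, "rx": 0, "ry": 0, "rz": 0}]}}

```text
clock: 3.2
eef_pos: [0.4852, -0.3545, 0.0808]
orientation: [-179.4, -0.3, 85.4]
ft_force: [-0.7, 1.6, -0.1]
width: 0.006
grasp_force: 0.0
```

{"fn": "send_rows", "kwargs": {"commands": [{"hand": -1, "tx": 0, "ty": 0, "tz": -0.05, "rx": 0, "ry": 0, "rz": 0}, {"hand": -1, "tx": 0, "ty": 0, "tz": -0.05, "rx": 0, "ry": 0, "rz": 0}, {"hand": -1, "tx": 0, "ty": 0, "tz": -0.03, "rx": 0, "ry": 0, "rz": 0}, {"hand": -1, "tx": 0, "ty": 0, "tz": -0.015, "rx": 0, "ry": 0, "rz": 0}, {"hand": -1, "tx": 0, "ty": 0, "tz": 0, "rx": 0, "ry": 0, "rz": 0}]}}

```text
clock: 3.62
eef_pos: [0.4882, -0.3585, 0.0285]
orientation: [-180.0, -0.0, 85.3]
ft_force: [-1.0, -0.0, -0.2]
width: 0.007
grasp_force: 0.0
```

{"fn": "send_rows", "kwargs": {"commands": [{"hand": -1, "tx": 0, "ty": 0, "tz": -0.01, "rx": 0, "ry": 0, "rz": 0}, {"hand": -1, "tx": 0, "ty": 0, "tz": 0, "rx": 0, "ry": 0, "rz": 0}, {"hand": -1, "tx": 0, "ty": 0, "tz": 0, "rx": 0, "ry": 0, "rz": 0}]}}

```text
clock: 3.87
eef_pos: [0.4886, -0.3593, 0.0254]
orientation: [179.9, 0.0, 85.2]
ft_force: [1.1, -0.5, 0.0]
width: 0.002
grasp_force: 0.0
```

{"fn": "send_rows", "kwargs": {"commands": [{"hand": -1, "tx": 0.0008, "ty": 0.01, "tz": -0.007, "rx": 0, "ry": 0, "rz": 0}, {"hand": -1, "tx": 0.0008, "ty": 0.01, "tz": 0, "rx": 0, "ry": 0, "rz": 0}, {"hand": -1, "tx": 0.0008, "ty": 0.01, "tz": 0, "rx": 0, "ry": 0, "rz": 0}, {"hand": -1, "tx": 0.0008, "ty": 0.01, "tz": 0, "rx": 0, "ry": 0, "rz": 0}, {"hand": -1, "tx": 0.0004, "ty": 0.005, "tz": 0, "rx": 0, "ry": 0, "rz": 0}]}}

```text
clock: 4.28
eef_pos: [0.4898, -0.3399, 0.0218]
orientation: [180.0, -0.0, 85.3]
ft_force: [0.7, 0.6, 0.2]
width: 0.003
grasp_force: 0.0
```

{"fn": "send_rows", "kwargs": {"commands": [{"hand": -1, "tx": 0.0004, "ty": 0.005, "tz": 0, "rx": 0, "ry": 0, "rz": 0}, {"hand": -1, "tx": 0.0004, "ty": 0.005, "tz": 0, "rx": 0, "ry": 0, "rz": 0}, {"hand": -1, "tx": 0.0004, "ty": 0.005, "tz": 0, "rx": 0, "ry": 0, "rz": 0}, {"hand": -1, "tx": 0.0004, "ty": 0.005, "tz": 0, "rx": 0, "ry": 0, "rz": 0}, {"hand": -1, "tx": 0.0004, "ty": 0.005, "tz": 0, "rx": 0, "ry": 0, "rz": 0}]}}

```text
clock: 4.7
eef_pos: [0.4904, -0.3309, 0.0218]
orientation: [180.0, 0.0, 85.2]
ft_force: [0.8, 0.6, 0.6]
width: 0.005
grasp_force: 0.0
```

{"fn": "send_rows", "kwargs": {"commands": [{"hand": -1, "tx": 0.0004, "ty": 0.005, "tz": 0, "rx": 0, "ry": 0, "rz": 0}, {"hand": -1, "tx": 0.0004, "ty": 0.005, "tz": 0, "rx": 0, "ry": 0, "rz": 0}, {"hand": -1, "tx": 0.0004, "ty": 0.005, "tz": 0, "rx": 0, "ry": 0, "rz": 0}, {"hand": -1, "tx": 0.0004, "ty": 0.005, "tz": 0, "rx": 0, "ry": 0, "rz": 0}, {"hand": -1, "tx": 0.0004, "ty": 0.005, "tz": 0, "rx": 0, "ry": 0, "rz": 0}]}}

```text
clock: 5.12
eef_pos: [0.4912, -0.321, 0.0218]
orientation: [180.0, 0.0, 85.2]
ft_force: [-0.1, -0.2, 0.2]
width: 0.001
grasp_force: 0.3
```

```bash
cat > look.py <<'E'
import sys
from h import *
m=viewer.camera_model("wrist"); p,d=viewer.read_camera("wrist"); s=telemetry.get_state(); n=sys.argv[1]
R=cv2.Rodrigues(np.array(m["rvec"],float))[0]; np.savez(n+".npz",p=p,d=d,K=m["intrinsics"],R=R,t=np.ravel(m["tvec"]))
x,y,a=.4973,-.2525,-.082; dx,dy=s["eef_pos"][0]-x,s["eef_pos"][1]-y
print("tcp rail",np.cos(a)*dx+np.sin(a)*dy,-np.sin(a)*dx+np.cos(a)*dy,s["eef_pos"][2],s["ft_force"],s["clock"])
if len(sys.argv)>2: save(n+".png",np.vstack([cv2.resize(p[:300,200:460],None,fx=2,fy=2)]))
E
python3 look.py w3 v
```

```text
tcp rail -0.0004113172736584479 -0.06819607611248131 0.021739093215891302 [ 1.1999495   1.07766689 -0.19390276] 5.1667
```

View pics/w3.png

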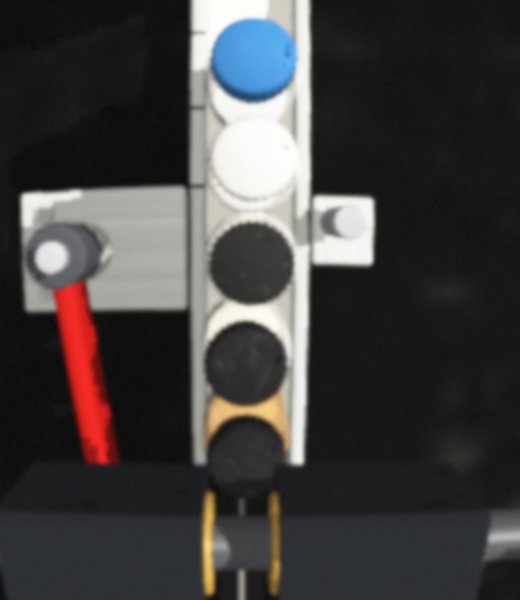

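The view shows the five caps close up, from (252, 60) to (247, 455). The fingers are just at the back of the amber vial, and the gate (70, 290)–(105, 460) is clear of them. I'll push on gently.

{"fn": "send_rows", "kwargs": {"commands": [{"hand": -1, "tx": 0.0005, "ty": 0.006, "tz": 0, "rx": 0, "ry": 0, "rz": 0}, {"hand": -1, "tx": 0.0006, "ty": 0.0075, "tz": 0, "rx": 0, "ry": 0, "rz": 0}, {"hand": -1, "tx": 0.0006, "ty": 0.0075, "tz": 0, "rx": 0, "ry": 0, "rz": 0}, {"hand": -1, "tx": 0.0006, "ty": 0.0075, "tz": 0, "rx": 0, "ry": 0, "rz": 0}, {"hand": -1, "tx": 0.0006, "ty": 0.0075, "tz": 0, "rx": 0, "ry": 0, "rz": 0}]}}

```text
clock: 5.58
eef_pos: [0.4924, -0.3063, 0.0218]
orientation: [180.0, -0.0, 85.3]
ft_force: [0.9, -0.9, -0.3]
width: 0.003
grasp_force: 0.3
```

{"fn": "send_rows", "kwargs": {"commands": [{"hand": -1, "tx": 0.0006, "ty": 0.0075, "tz": 0, "rx": 0, "ry": 0, "rz": 0}, {"hand": -1, "tx": 0.0006, "ty": 0.0075, "tz": 0, "rx": 0, "ry": 0, "rz": 0}, {"hand": -1, "tx": 0.0006, "ty": 0.0075, "tz": 0, "rx": 0, "ry": 0, "rz": 0}, {"hand": -1, "tx": 0.0006, "ty": 0.0075, "tz": 0, "rx": 0, "ry": 0, "rz": 0}, {"hand": -1, "tx": 0.0006, "ty": 0.0075, "tz": 0, "rx": 0, "ry": 0, "rz": 0}]}}

```text
clock: 6.0
eef_pos: [0.4936, -0.2913, 0.0218]
orientation: [180.0, 0.0, 85.2]
ft_force: [-0.0, -0.7, -0.6]
width: 0.001
grasp_force: 0.3
```

```bash
python3 look.py w4
```

```text
tcp rail -0.0004955286177624413 -0.0381275635091845 0.021681739602536998 [-0.12184319 -0.46328468  0.9449877 ] 6.05
```

{"fn": "send_rows", "kwargs": {"commands": [{"hand": -1, "tx": 0.0006, "ty": 0.0075, "tz": 0, "rx": 0, "ry": 0, "rz": 0}, {"hand": -1, "tx": 0.0006, "ty": 0.0075, "tz": 0, "rx": 0, "ry": 0, "rz": 0}, {"hand": -1, "tx": 0.0006, "ty": 0.0075, "tz": 0, "rx": 0, "ry": 0, "rz": 0}, {"hand": -1, "tx": 0.0006, "ty": 0.0075, "tz": 0, "rx": 0, "ry": 0, "rz": 0}, {"hand": -1, "tx": 0.0006, "ty": 0.0075, "tz": 0, "rx": 0, "ry": 0, "rz": 0}]}}

```text
clock: 6.47
eef_pos: [0.4948, -0.2764, 0.0218]
orientation: [180.0, 0.0, 85.2]
ft_force: [-0.2, -0.5, -1.3]
width: 0.006
grasp_force: 0.4
```

{"fn": "send_rows", "kwargs": {"commands": [{"hand": -1, "tx": 0.0005, "ty": 0.006, "tz": 0, "rx": 0, "ry": 0, "rz": 0}, {"hand": -1, "tx": 0.0004, "ty": 0.005, "tz": 0, "rx": 0, "ry": 0, "rz": 0}, {"hand": -1, "tx": 0.0003, "ty": 0.004, "tz": 0, "rx": 0, "ry": 0, "rz": 0}, {"hand": -1, "tx": 0.0002, "ty": 0.0025, "tz": 0, "rx": 0, "ry": 0, "rz": 0}, {"hand": -1, "tx": 0.0002, "ty": 0.0025, "tz": 0, "rx": 0, "ry": 0, "rz": 0}]}}

```text
clock: 6.88
eef_pos: [0.4954, -0.2686, 0.0218]
orientation: [180.0, 0.0, 85.2]
ft_force: [1.7, 0.1, -0.8]
width: 0.004
grasp_force: 0.4
```

```bash
python3 look.py w5 v
```

```text
tcp rail -0.0005428788258196777 -0.015968382148699625 0.021779159269651873 [ 0.27301071 -1.36322547  0.07558774] 6.9333
```

View pics/w5.png

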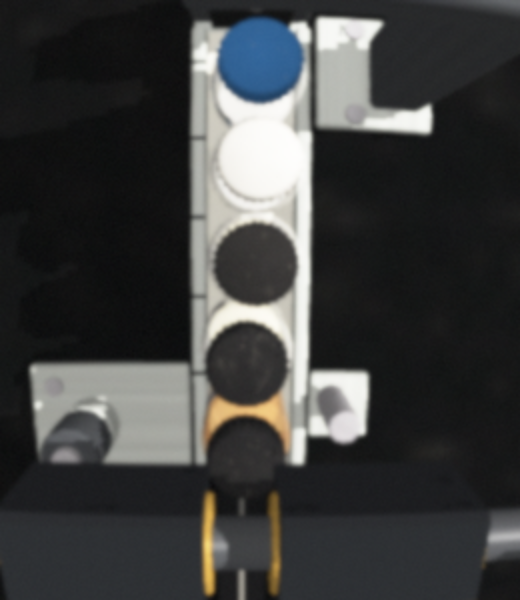

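The row is still tight and upright. The end stop is now visible just beyond the blue cap (255, 15), so I'll creep in with 1 mm rows.

{"fn": "send_rows", "kwargs": {"commands": [{"hand": -1, "tx": 0.0002, "ty": 0.0025, "tz": 0, "rx": 0, "ry": 0, "rz": 0}, {"hand": -1, "tx": 0.0002, "ty": 0.0025, "tz": 0, "rx": 0, "ry": 0, "rz": 0}, {"hand": -1, "tx": 0.0002, "ty": 0.0025, "tz": 0, "rx": 0, "ry": 0, "rz": 0}, {"hand": -1, "tx": 0.0002, "ty": 0.0025, "tz": 0, "rx": 0, "ry": 0, "rz": 0}, {"hand": -1, "tx": 0.0002, "ty": 0.0025, "tz": 0, "rx": 0, "ry": 0, "rz": 0}]}}

```text
clock: 7.35
eef_pos: [0.4958, -0.2636, 0.0218]
orientation: [180.0, 0.0, 85.2]
ft_force: [0.7, -0.8, 0.5]
width: 0.006
grasp_force: 0.5
```

{"fn": "send_rows", "kwargs": {"commands": [{"hand": -1, "tx": 0.0002, "ty": 0.0025, "tz": 0, "rx": 0, "ry": 0, "rz": 0}, {"hand": -1, "tx": 0.0002, "ty": 0.0025, "tz": 0, "rx": 0, "ry": 0, "rz": 0}]}}

```text
clock: 7.52
eef_pos: [0.4959, -0.2616, 0.0218]
orientation: [180.0, 0.0, 85.2]
ft_force: [1.0, -0.6, 0.0]
width: 0.006
grasp_force: 0.5
```

{"fn": "send_rows", "kwargs": {"commands": [{"hand": -1, "tx": 0.0002, "ty": 0.0025, "tz": 0, "rx": 0, "ry": 0, "rz": 0}, {"hand": -1, "tx": 0.0002, "ty": 0.0025, "tz": 0, "rx": 0, "ry": 0, "rz": 0}]}}

```text
clock: 7.68
eef_pos: [0.4961, -0.2595, 0.0218]
orientation: [180.0, 0.0, 85.2]
ft_force: [0.8, -0.5, 0.5]
width: 0.006
grasp_force: 0.5
```

{"fn": "send_rows", "kwargs": {"commands": [{"hand": -1, "tx": 0.0002, "ty": 0.0025, "tz": 0, "rx": 0, "ry": 0, "rz": 0}, {"hand": -1, "tx": 0, "ty": 0, "tz": 0, "rx": 0, "ry": 0, "rz": 0}]}}

```text
clock: 7.85
eef_pos: [0.4962, -0.2583, 0.0218]
orientation: [180.0, -0.0, 85.3]
ft_force: [0.3, -0.1, 0.4]
width: 0.004
grasp_force: 0.4
```

```bash
python3 look.py w6; python3 - <<'E'
from h import *
z=np.load("w6.npz"); pose=(.4973,-.2525,-.082)
im=ortho(pose,z,.057,x=(-.03,.03),y=(-.01,.13)); g=cv2.cvtColor(im,cv2.COLOR_RGB2GRAY); c=cv2.HoughCircles(cv2.GaussianBlur(g,(5,5),0),cv2.HOUGH_GRADIENT,1,35,param1=80,param2=14,minRadius=17,maxRadius=30)
print(np.round(np.c_[c[0,:,0]*.4-30,130-c[0,:,1]*.4,c[0,:,2]*.4],1))
E
```

```text
tcp rail -0.0006100200203576239 -0.005990718328953873 0.021765861505539105 [ 0.90926965 -0.85051029  0.7009461 ] 7.9
[[  1.   59.8   8.6]
 [ -0.6  38.6   9. ]
 [  2.6  82.6   9.1]
 [  1.8 101.    8. ]
 [ -1.4  18.6   8.6]
 [ 16.6  89.    8.2]
 [ -1.   -0.6   7.7]
 [  1.4 121.4   9.5]]
```

{"fn": "send_rows", "kwargs": {"commands": [{"hand": -1, "tx": 0.0002, "ty": 0.0025, "tz": 0, "rx": 0, "ry": 0, "rz": 0}, {"hand": -1, "tx": 0, "ty": 0, "tz": 0, "rx": 0, "ry": 0, "rz": 0}]}}

```text
clock: 8.07
eef_pos: [0.4963, -0.2581, 0.0219]
orientation: [180.0, 0.0, 85.2]
ft_force: [-0.4, -1.9, 0.1]
width: 0.007
grasp_force: 0.9
```

{"fn": "send_rows", "kwargs": {"commands": [{"hand": -1, "tx": 0.0002, "ty": 0.0025, "tz": 0, "rx": 0, "ry": 0, "rz": 0}, {"hand": -1, "tx": 0, "ty": 0, "tz": 0, "rx": 0, "ry": 0, "rz": 0}]}}

```text
clock: 8.23
eef_pos: [0.4965, -0.2577, 0.022]
orientation: [179.9, 0.1, 85.2]
ft_force: [0.3, -4.2, 0.3]
width: 0.004
grasp_force: 1.9
```

{"fn": "send_rows", "kwargs": {"commands": [{"hand": -1, "tx": 0.0002, "ty": 0.0025, "tz": 0, "rx": 0, "ry": 0, "rz": 0}, {"hand": -1, "tx": 0, "ty": 0, "tz": 0, "rx": 0, "ry": 0, "rz": 0}]}}

```text
clock: 8.4
eef_pos: [0.4968, -0.2574, 0.0222]
orientation: [179.9, 0.2, 85.2]
ft_force: [0.1, -5.2, 0.0]
width: 0.009
grasp_force: 2.7
```

Contact force is 5 N and the TCP has stopped advancing, so the row is home. I'll back off along the rail before rising, then plan the gate arc.

{"fn": "send_rows", "kwargs": {"commands": [{"hand": -1, "tx": -0.0004, "ty": -0.005, "tz": 0, "rx": 0, "ry": 0, "rz": 0}, {"hand": -1, "tx": -0.0008, "ty": -0.01, "tz": 0, "rx": 0, "ry": 0, "rz": 0}, {"hand": -1, "tx": -0.0015, "ty": -0.018, "tz": 0, "rx": 0, "ry": 0, "rz": 0}, {"hand": -1, "tx": -0.0015, "ty": -0.018, "tz": 0, "rx": 0, "ry": 0, "rz": 0}, {"hand": -1, "tx": -0.0012, "ty": -0.014, "tz": 0, "rx": 0, "ry": 0, "rz": 0}]}}

```text
clock: 8.82
eef_pos: [0.4938, -0.2821, 0.0216]
orientation: [-180.0, -0.0, 85.2]
ft_force: [0.3, -0.2, 0.3]
width: 0.003
grasp_force: 0.0
```

{"fn": "send_rows", "kwargs": {"commands": [{"hand": -1, "tx": 0, "ty": 0, "tz": 0.04, "rx": 0, "ry": 0, "rz": 0}, {"hand": -1, "tx": 0, "ty": 0, "tz": 0.08, "rx": 0, "ry": 0, "rz": 0}, {"hand": -1, "tx": 0, "ty": 0, "tz": 0.05, "rx": 0, "ry": 0, "rz": 0}, {"hand": -1, "tx": 0, "ty": 0, "tz": 0, "rx": 0, "ry": 0, "rz": 0}, {"hand": -1, "tx": 0, "ty": 0, "tz": 0, "rx": 0, "ry": 0, "rz": 0}]}}

```text
clock: 9.23
eef_pos: [0.4947, -0.2821, 0.0907]
orientation: [179.9, 0.0, 85.2]
ft_force: [-1.7, -0.3, -0.3]
width: 0.006
grasp_force: 0.0
```

```bash
python3 look.py w7; python3 - <<'E'
from h import *
z=np.load("w7.npz"); pose=(.4973,-.2525,-.082)
ims=[]
for h in(.013,.034,.057): ims.append(ortho(pose,z,h,x=(-.07,.035),y=(-.075,.125)))
save("o7.png",np.hstack(ims))
p=rail(pose,[(-.082,-.051,0)]); print("start",p)
c=[]
for th in(.112,.3,.5,.7,.9,1.1,1.3,1.45,1.5708):
    u=np.array([np.sin(th),-np.cos(th)]); n=np.array([np.cos(th),np.sin(th)]); h=.015*np.cos(th)+.0095*np.sin(th)
    q=np.array([-.048,-.0015])+.048*u-n*(.003+h); c.append(np.r_[q,0])
c=np.array(c); w=rail(pose,c); print(np.round(np.c_[c[:,:2],w[:,:2],np.vstack([w[:1,:2]-p[:,:2],np.diff(w[:,:2],axis=0)])/.4],4))
E
```

```text
tcp rail -0.0009142785105268124 -0.029188791745227143 0.08960884697958507 [ 0.12058047  0.82889615 -0.03292403] 9.2833
start [[ 0.41139821 -0.29661217  0.        ]]
[[-0.0615 -0.0513  0.4318 -0.2986  0.0511 -0.005 ]
 [-0.0531 -0.0533  0.4401 -0.3013  0.0206 -0.0067]
 [-0.0432 -0.0536  0.4499 -0.3023  0.0246 -0.0026]
 [-0.0328 -0.0515  0.4604 -0.3011  0.0262  0.0031]
 [-0.0227 -0.0468  0.4709 -0.2973  0.0262  0.0095]
 [-0.0135 -0.0396  0.4806 -0.2908  0.0244  0.0162]
 [-0.0061 -0.0299  0.4888 -0.2818  0.0205  0.0225]
 [-0.0021 -0.0214  0.4935 -0.2737  0.0117  0.0204]
 [ 0.     -0.014   0.4962 -0.2665  0.0067  0.0181]]
```

View pics/o7.png

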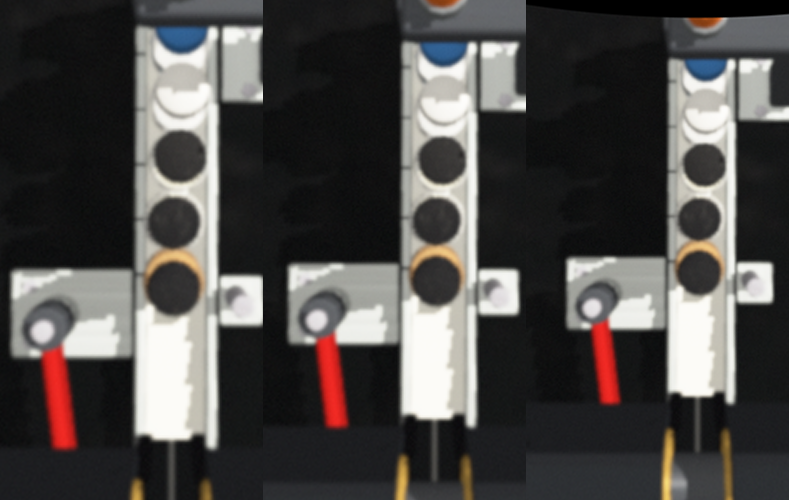

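The row is home and tight: the amber cap rectifies to y ≈ 16 mm as expected, and the pivot to (−47, −1) mm. Next is the arm crossing to the robot's side of the gate.

{"fn": "send_rows", "kwargs": {"commands": [{"hand": -1, "tx": -0.07, "ty": -0.012, "tz": 0, "rx": 0, "ry": 0, "rz": 0}, {"hand": -1, "tx": -0.07, "ty": -0.012, "tz": 0, "rx": 0, "ry": 0, "rz": 0}, {"hand": -1, "tx": -0.068, "ty": -0.012, "tz": 0, "rx": 0, "ry": 0, "rz": 0}, {"hand": -1, "tx": 0, "ty": 0, "tz": 0, "rx": 0, "ry": 0, "rz": 0}, {"hand": -1, "tx": 0, "ty": 0, "tz": 0, "rx": 0, "ry": 0, "rz": 0}]}}

```text
clock: 9.7
eef_pos: [0.4089, -0.2959, 0.0888]
orientation: [-179.9, -0.1, 85.1]
ft_force: [0.0, 0.9, -0.6]
width: 0.005
grasp_force: 0.0
```

{"fn": "send_rows", "kwargs": {"commands": [{"hand": -1, "tx": 0, "ty": 0, "tz": -0.07, "rx": 0, "ry": 0, "rz": 0}, {"hand": -1, "tx": 0, "ty": 0, "tz": -0.06, "rx": 0, "ry": 0, "rz": 0}, {"hand": -1, "tx": 0, "ty": 0, "tz": -0.035, "rx": 0, "ry": 0, "rz": 0}, {"hand": -1, "tx": 0, "ty": 0, "tz": 0, "rx": 0, "ry": 0, "rz": 0}, {"hand": -1, "tx": 0, "ty": 0, "tz": 0, "rx": 0, "ry": 0, "rz": 0}]}}

```text
clock: 10.12
eef_pos: [0.4113, -0.2955, 0.0228]
orientation: [-179.9, -0.0, 85.3]
ft_force: [0.0, -1.0, 1.1]
width: 0.008
grasp_force: 0.0
```

```bash
python3 look.py w8
```

```text
tcp rail -0.08169489779552676 -0.05044309746598843 0.02367368339013265 [-0.21238339  0.30980463  0.99416975] 10.1667
```

{"fn": "send_rows", "kwargs": {"commands": [{"hand": -1, "tx": 0.018, "ty": -0.003, "tz": 0, "rx": 0, "ry": 0, "rz": 0}, {"hand": -1, "tx": 0.018, "ty": -0.003, "tz": 0, "rx": 0, "ry": 0, "rz": 0}, {"hand": -1, "tx": 0.015, "ty": -0.002, "tz": 0, "rx": 0, "ry": 0, "rz": 0}, {"hand": -1, "tx": 0.01, "ty": -0.003, "tz": 0, "rx": 0, "ry": 0, "rz": 0}, {"hand": -1, "tx": 0.0106, "ty": -0.003, "tz": 0, "rx": 0, "ry": 0, "rz": 0}]}}

```text
clock: 10.58
eef_pos: [0.4407, -0.3016, 0.0242]
orientation: [180.0, 0.0, 85.3]
ft_force: [-0.4, 0.6, -0.3]
width: 0.002
grasp_force: 0.6
```

{"fn": "send_rows", "kwargs": {"commands": [{"hand": -1, "tx": 0.0123, "ty": -0.0013, "tz": 0, "rx": 0, "ry": 0, "rz": 0}, {"hand": -1, "tx": 0.0123, "ty": -0.0013, "tz": 0, "rx": 0, "ry": 0, "rz": 0}, {"hand": -1, "tx": 0.0131, "ty": 0.0015, "tz": 0, "rx": 0, "ry": 0, "rz": 0}, {"hand": -1, "tx": 0.0131, "ty": 0.0015, "tz": 0, "rx": 0, "ry": 0, "rz": 0}]}}

```text
clock: 10.92
eef_pos: [0.46, -0.3014, 0.0236]
orientation: [-180.0, -0.0, 85.2]
ft_force: [-1.9, -0.4, 0.4]
width: 0.005
grasp_force: 0.6
```

```bash
python3 look.py w9 v
```

```text
tcp rail -0.031572260898891424 -0.05144526009074717 0.02367615993655304 [0.74539163 0.12849548 1.10143289] 10.9667
```

View pics/w9.png

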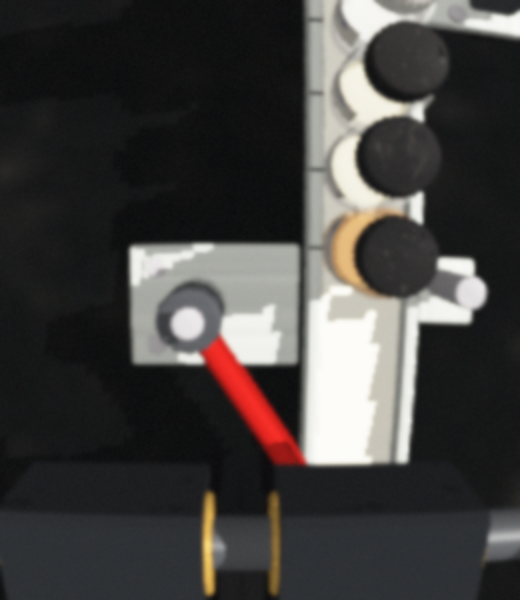

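The gate is moving ahead of the fingers, from its hub (190, 320) to (300, 460), about 0.6 rad. The vials haven't been disturbed, so I'll continue along the arc.

{"fn": "send_rows", "kwargs": {"commands": [{"hand": -1, "tx": 0.0131, "ty": 0.0047, "tz": 0, "rx": 0, "ry": 0, "rz": 0}, {"hand": -1, "tx": 0.0131, "ty": 0.0048, "tz": 0, "rx": 0, "ry": 0, "rz": 0}, {"hand": -1, "tx": 0.0122, "ty": 0.0081, "tz": 0, "rx": 0, "ry": 0, "rz": 0}, {"hand": -1, "tx": 0.0122, "ty": 0.0081, "tz": 0, "rx": 0, "ry": 0, "rz": 0}]}}

```text
clock: 11.3
eef_pos: [0.4808, -0.291, 0.0238]
orientation: [180.0, 0.0, 85.2]
ft_force: [-1.2, -0.6, -0.2]
width: 0.005
grasp_force: 0.6
```

{"fn": "send_rows", "kwargs": {"commands": [{"hand": -1, "tx": 0.0102, "ty": 0.0112, "tz": 0, "rx": 0, "ry": 0, "rz": 0}, {"hand": -1, "tx": 0.0102, "ty": 0.0112, "tz": 0, "rx": 0, "ry": 0, "rz": 0}, {"hand": -1, "tx": 0.006, "ty": 0.0102, "tz": 0, "rx": 0, "ry": 0, "rz": 0}, {"hand": -1, "tx": 0.006, "ty": 0.0102, "tz": 0, "rx": 0, "ry": 0, "rz": 0}, {"hand": -1, "tx": 0.0033, "ty": 0.008, "tz": 0, "rx": 0, "ry": 0, "rz": 0}]}}

```text
clock: 11.72
eef_pos: [0.4951, -0.2702, 0.0238]
orientation: [180.0, -0.0, 85.3]
ft_force: [-0.6, 0.1, -0.3]
width: 0.005
grasp_force: 0.4
```

{"fn": "send_rows", "kwargs": {"commands": [{"hand": -1, "tx": 0.0015, "ty": 0.005, "tz": 0, "rx": 0, "ry": 0, "rz": 0}, {"hand": -1, "tx": 0.001, "ty": 0.0035, "tz": 0, "rx": 0, "ry": 0, "rz": 0}, {"hand": -1, "tx": 0, "ty": 0, "tz": 0, "rx": 0, "ry": 0, "rz": 0}]}}

```text
clock: 11.97
eef_pos: [0.4955, -0.2688, 0.0239]
orientation: [179.9, 0.1, 85.2]
ft_force: [-0.4, -4.3, -2.4]
width: 0.008
grasp_force: 2.1
```

```bash
python3 look.py w10
```

```text
tcp rail -0.0004977787518499342 -0.01636295401385396 0.023912834965171156 [-0.38053316 -4.79776883 -1.33842237] 12.0167
```

{"fn": "send_rows", "kwargs": {"commands": [{"hand": -1, "tx": 0.0003, "ty": 0.004, "tz": 0, "rx": 0, "ry": 0, "rz": 0}, {"hand": -1, "tx": 0.0003, "ty": 0.004, "tz": 0, "rx": 0, "ry": 0, "rz": 0}, {"hand": -1, "tx": 0, "ty": 0, "tz": 0, "rx": 0, "ry": 0, "rz": 0}, {"hand": -1, "tx": 0, "ty": 0, "tz": 0, "rx": 0, "ry": 0, "rz": 0}]}}

```text
clock: 12.35
eef_pos: [0.4955, -0.2686, 0.024]
orientation: [179.9, 0.4, 85.1]
ft_force: [-0.9, -10.1, -5.6]
width: 0.005
grasp_force: 5.0
```

```bash
python3 look.py w11 v
```

```text
tcp rail -0.0005224980543650755 -0.01617449703978982 0.02402914755221648 [-4.41556833e-03 -9.97660775e+00 -5.65975691e+00] 12.4
```

View pics/w11.png

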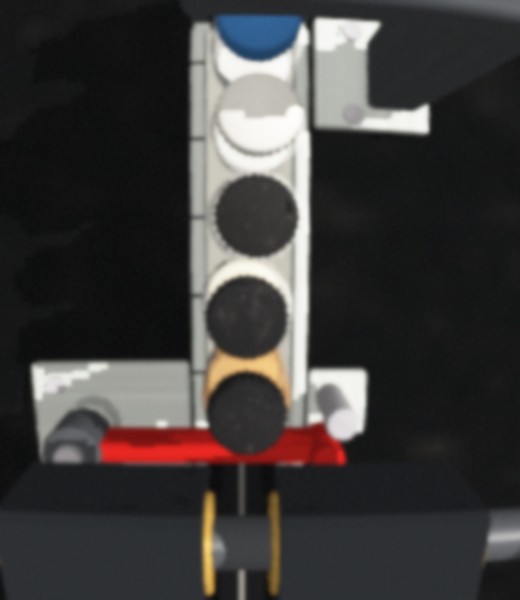

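The gate lies straight across behind the amber vial (100–345, 445) with its pin against the peg, and 10 N doesn't move it further. I'll back off, rise, and check.

{"fn": "send_rows", "kwargs": {"commands": [{"hand": -1, "tx": -0.001, "ty": -0.012, "tz": 0, "rx": 0, "ry": 0, "rz": 0}, {"hand": -1, "tx": -0.0015, "ty": -0.018, "tz": 0, "rx": 0, "ry": 0, "rz": 0}, {"hand": -1, "tx": -0.002, "ty": -0.025, "tz": 0, "rx": 0, "ry": 0, "rz": 0}, {"hand": -1, "tx": -0.002, "ty": -0.025, "tz": 0, "rx": 0, "ry": 0, "rz": 0}, {"hand": -1, "tx": 0, "ty": 0, "tz": 0, "rx": 0, "ry": 0, "rz": 0}]}}

```text
clock: 12.82
eef_pos: [0.4929, -0.299, 0.0242]
orientation: [179.9, 0.1, 85.1]
ft_force: [0.1, -0.4, 0.2]
width: 0.002
grasp_force: 0.0
```

{"fn": "send_rows", "kwargs": {"commands": [{"hand": -1, "tx": 0, "ty": -0.02, "tz": 0.06, "rx": 0, "ry": 0, "rz": 0}, {"hand": -1, "tx": 0, "ty": -0.02, "tz": 0.09, "rx": 0, "ry": 0, "rz": 0}, {"hand": -1, "tx": 0, "ty": 0, "tz": 0.06, "rx": 0, "ry": 0, "rz": 0}, {"hand": -1, "tx": 0, "ty": 0, "tz": 0, "rx": 0, "ry": 0, "rz": 0}, {"hand": -1, "tx": 0, "ty": 0, "tz": 0, "rx": 0, "ry": 0, "rz": 0}]}}

```text
clock: 13.23
eef_pos: [0.494, -0.3125, 0.1091]
orientation: [179.8, 0.0, 85.2]
ft_force: [0.7, 0.5, 0.1]
width: 0.005
grasp_force: 0.0
```

```bash
python3 look.py w12; python3 - <<'E'
from h import *
z=np.load("w12.npz"); pose=(.4973,-.2525,-.082)
im=ortho(pose,z,.034,x=(-.07,.05),y=(-.075,.125)); r=im.astype(int); v,u=np.nonzero((r[...,0]>120)&(r[...,1]<80)&(r[...,2]<80))
k=u<(-.0+.07)/.0004+30; print(len(v),"gate ang",np.pi/2-np.polyfit(u,v,1)[0], u.min()*.4-70,u.max()*.4-70,125-.4*v.mean())
save("o12.png",np.hstack([im,ortho(pose,z,.057,x=(-.07,.05),y=(-.075,.125))]))
E
```

```text
tcp rail 0.000751712266473992 -0.05930190227455657 0.10774648182570898 [0.20208064 0.21193885 0.01083757] 13.2833
2260 gate ang 1.5579089024122614 -40.0 24.80000000000001 -1.7341592920354145
```

View pics/o12.png

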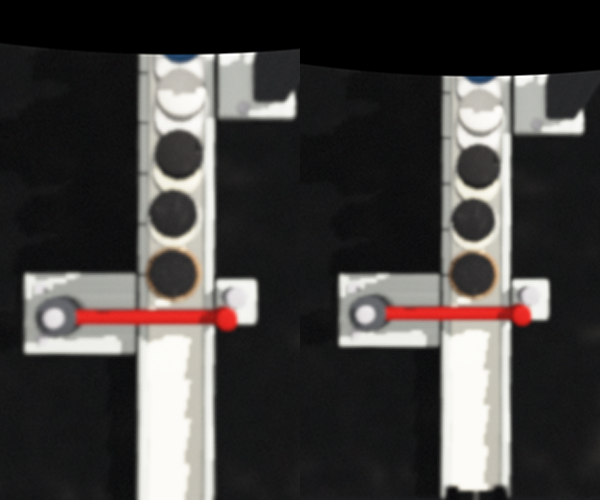

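The view shows the gate shut straight across at 1.56 rad, its pin at (225, 318) against the peg. The row is tight and upright, with the amber cap at (473, 273) rectifying to y ≈ 16 mm. The arm is clear, so I'll hand in.

```bash
python3 -c "
from cell import arm; print(arm.job_done())"
```

```text
the job is handed in; nothing more can be done
None
```

I pushed all five vials home against the end stop and shut the red gate behind them (about 1.56 rad measured), with the arm clear; I handed the job in at about 13 s, and no verdict came back.

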